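# Point out tube, bottle and cup to a trainee

### The job

Show a trainee how the dilution goes, by pointing only: first at the purple-capped sample tube that stands alone in a square grey stand, then at the amber bottle, and last at the specimen cup on the blue mat. At each, bring the fingertips to a few centimetres straight above its top and stay there for about two seconds; finish while still pointing at the cup on the blue mat. Touch and move nothing, and do not come down over the white-capped tube in the other grey stand or the cup on the grey mat.

Things in the scene. Friction and masses are not known exactly. Their poses are not given: they have to be found in the camera images.
- purple_tube_top (a point): Middle of the top of the purple cap of the sample tube, z up along the tube. The tube (15 mm thick, 92 mm long, loose) stands upright in a grey square bored block, 46 mm wide and 40 mm high, on a dark 62 mm square foot; its cap top is about 100 mm above the worktop. The block stands in one of four places in a row across the front of the worktop, shared by chance with the white-capped tube's block and the two mats.
- bottle_top (a point): Middle of the top of the black cap of the amber-brown reagent bottle, z up. The bottle (69 mm thick, 196 mm tall, loose) stands on the worktop behind that row; its top is 196 mm above the worktop.
- blue_cup_top (a point): Middle of the lid of the specimen cup on the blue mat, z up. White screw-top cup, 56 mm across, 57 mm high, loose, standing on a round blue mat (90 mm across, 3 mm thick); its lid is 60 mm above the worktop.
- white_tube_top (a point): Middle of the top of the white cap of the other tube, z up along the tube; not to be pointed at. Tube 14 mm thick, 86 mm long, loose, in a block like the other; its top is about 94 mm above the worktop.
- grey_cup_top (a point): Middle of the lid of the other specimen cup, z up; not to be pointed at. A like cup on a round mid-grey mat (90 mm across, 3 mm thick); its lid is 60 mm above the worktop.

How it is judged:
On the way, in this order (a step that is already met when the one before it is completed fails the run):
1. pointed at the purple-capped tube for 1.5 s (horizontal distance between the grasp point and purple_tube_top below 0.03 m and z of the grasp point in the frame of purple_tube_top between 0.005 and 0.11 m), for 1.5 s.
2. then pointed at the amber bottle for 1.5 s (horizontal distance between the grasp point and bottle_top below 0.03 m and z of the grasp point in the frame of bottle_top between 0.005 and 0.11 m), for 1.5 s.
3. then pointed at the cup on the blue mat for 1.5 s (horizontal distance between the grasp point and blue_cup_top below 0.03 m and z of the grasp point in the frame of blue_cup_top between 0.005 and 0.11 m), for 1.5 s.
At the end, for the whole second after the job is handed in: The grasp point of the gripper is still above the lid of the cup on the blue mat, within 30 mm sideways and at most 110 mm up; both tubes, both cups and the bottle are within 10 mm of where they started (all of step 3 and distance of each of purple_tube_top, bottle_top, blue_cup_top, white_tube_top, grey_cup_top from where it was at the start of the episode below 0.01 m); the robot touches nothing.
It fails at once if the robot touches anything (contact force between any of the arm, the fingers and anything else above 0.3 N).
It fails at once if the tool comes down over the white-capped tube or the cup on the grey mat (within 30 mm sideways and less than 90 mm above its top) ((horizontal distance between the grasp point and white_tube_top below 0.03 m and z of the grasp point in the frame of white_tube_top below 0.09 m) or (horizontal distance between the grasp point and grey_cup_top below 0.03 m and z of the grasp point in the frame of grey_cup_top below 0.09 m)).
It fails at once if a tube, a cup or the bottle is lifted, carried or shifted by more than 15 mm (distance of any of purple_tube_top, bottle_top, blue_cup_top, white_tube_top, grey_cup_top from where it was at the start of the episode above 0.015 m).
It also fails if it takes over 48 s, if anything falls off the work surface, if the arm or the gripper's body presses on something with over 40 N, if the wrist force passes 120 N, or if a joint passes its speed limit or range.

### The arm

A 7-joint arm with a two-finger parallel gripper is mounted at the origin on a cart in front of the work surface, level with it; the furniture and walls round the work are solid. World frame = base frame: x ahead of the robot, y to its left, z up, the work surface at z = 0. Lengths are in m, angles in rad, forces in N, time in s.
With the tool pointing down it reaches from about 0.4 to 0.85 m from the base axis. Payload 10.4 kg.
Tool frame: the origin (TCP) lies at the very end of the fingers, on their centre line; the grasp point (between the pads) lies 19 mm behind it (manip.grip_point_offset is the distance from the TCP to the grasp point, in m); z points along the fingers, y is the line along which they close (so a half turn about z gives the same grasp; the last joint's range is limited). The gripper opens to 85 mm and grips with 20 to 120 N. Pads are 22 mm wide; open, the fingers measure 114 mm over their backs; the gripper's body (76 mm by 85 mm) begins 54 mm behind the grasp point. The pads swing forward as they close: fully open they stand 13 mm farther back than shut.
Start: joints at [1.214, 0.332, -0.065, 1.46, 0.022, 1.35, -0.088], TCP at [0.205, -0.591, 0.231] pointing down, gripper open.
Joint ranges: [-2.6, 2.6], [-0.5, 2.12], [-1.47, 1.34], [0.16, 2.42], [-1.27, 4.41], [0.06, 2.06], [-2.6, 2.6]. Speed limits (rad/s): [2.22, 2.22, 2.79, 2.79, 3.14, 3.14, 3.14].

### API

Orientations are given as a unit quaternion [x, y, z, w].
In Python, from workcell import manip gives the robot as it stands. The module is installed in compiled form; this text tells all that it offers.
- The arm moves only by the shell command python3 -m inch 'ROWS' [OPENING] [FORCE]. ROWS is JSON, a list of rows, each a list of 2 entries, a list of its own where there are three numbers: the shift along the tool's x, y, z each as a share of 0.08 m, from -1 to 1, then the turn, a rotation vector about the tool's x, y, z each as a share of 45 degrees, from -1 to 1. A call has exactly 10 rows; each row is the pose to reach, as a shift and turn from the pose commanded when the call began, along the tool's axes at that moment; what a row does not reach only later rows make up. A row lasts 1/10 s, in which the tool goes at most 50 mm and 8.59 degrees, less where a joint would pass 70% of its speed; a pose out of reach is approached as far as the arm can. A call with a number of a shift or a turn outside -1 to 1 is refused whole. A call with a gripper value outside its range is refused whole. OPENING is the opening, from 0 (shut) to 1 (fully open), set as the call begins (- or left out, the last holds). The fingers move at their own pace and stop on an object; FORCE is the grip in N (left out, the last holds). Time passes only in rows, so rows that repeat a pose let the fingers close, or fill a call up. It gives the time, the measured TCP pose, the force, the opening and the grip force at its end, in the units of the state.
- manip.get_obs(): the state, without advancing time (a new reading comes with each control period).
- manip.camera(name): name is "scene" or "top"; returns the picture (480x640x3 uint8, red, green, blue); there is no depth.
- manip.camera_params(name): a dict with "fov_y" (degrees; the focal length in pixels is half the picture's height over the tangent of half this angle, whatever the lens; pixels are square), "cx", "cy" (the principal point, pixels), "camera_from_world" (4x4, takes a point from world to camera coordinates). Camera axes: x right, y up, looking along -z (the intrinsics and any distortion apply to the point x, -y, -z); pixel columns grow to the right and rows downward; lengths in m; the calibration is good to about 2 mm. A picture is of the moment at which its call begins. camera_params takes no time and is no camera call.
- manip.hand_in(): hands the job in; it is judged then, once.
The state is a dict: "clock": time; "joint_pos": joint angles; "joint_velocities": joint speeds; "tau": joint torques, N m; "position": TCP position; "ee_rot": TCP orientation; "ft_force": force on the tool from outside, world axes, zero at the start; "torque": the same for the moment, N m; "grip_width": opening from 0.0 (shut) to 1.0 (fully open); "grasp_force": force on a finger pad.
Only numpy, scipy, OpenCV 4.12 (cv2) and the standard library are available. Lean on these libraries where they do the work, as an engineer would, in place of code of your own. Each camera call takes 0.05 s, during which the arm holds its last target. There are 200 camera calls.

## Working session

There is one attempt and no reset: what is moved stays moved. The work goes in short steps, Python scripts to look and compute and a shell command to move; the robot and the scene stay as the last step left them, time stands still between calls to the robot, and variables do not carry over. Pictures are saved under pics/ and viewed, at most 10 in all, crops included, and the job is handed in when it is done.

```bash
mkdir -p pics; python3 - <<'E'
from workcell import manip
import cv2
for n in("scene","top"):
    cv2.imwrite(f"pics/{n}0.png",manip.camera(n)[:,:,::-1]); p=manip.camera_params(n); print(n,p)
o=manip.get_obs(); print(o['clock'],o['position'],o['ee_rot'],o['grip_width'],manip.grip_point_offset)
E
```

```text
scene {'fov_y': 45.07498901805757, 'cx': 314.07881855606945, 'cy': 236.49971332558698, 'camera_from_world': array([[-0.85688123, -0.51508785, -0.02095401,  0.48657682],
       [ 0.21224612, -0.38954342,  0.89621845, -0.25836627],
       [-0.46979373,  0.76350536,  0.44311784, -1.00300562],
       [ 0.        ,  0.        ,  0.        ,  1.        ]])}
top {'fov_y': 51.856285932760386, 'cx': 319.0261751675007, 'cy': 238.97811414244228, 'camera_from_world': array([[-0.01038846, -0.9999442 , -0.00191794,  0.01810818],
       [ 0.99917045, -0.01045591,  0.03935842, -0.55962572],
       [-0.03937628, -0.00150747,  0.99922332, -1.39647773],
       [ 0.        ,  0.        ,  0.        ,  1.        ]])}
0.1 [ 0.20469044 -0.5901926   0.23061749] [ 9.86097986e-01  1.66163726e-01 -1.26197787e-04 -6.02324470e-04] 1.0023131980619382 0.0187
```

View pics/scene0.png

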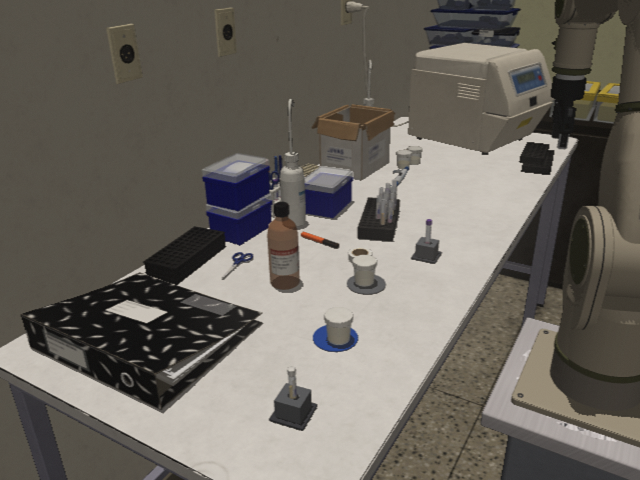

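View pics/top0.png

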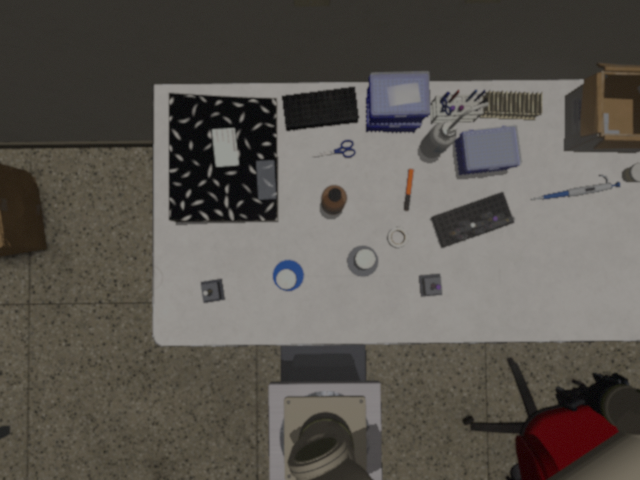

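The scene view shows the purple tube at about (429,222), the bottle cap at (282,208), the blue-mat cup lid at (338,313), the white tube at (292,370) and the grey-mat cup at (365,260). In the top view they are at about (432,285), (336,196), (287,279), (209,291) and (365,259). I'll enlarge both for closer readings.

```bash
python3 - <<'E'
import cv2,numpy as np
def m(f,cs):
    im=cv2.imread(f); t=[]
    for u,v in cs:
        c=cv2.resize(im[v-20:v+20,u-20:u+20],(240,240),interpolation=cv2.INTER_CUBIC)
        c=cv2.convertScaleAbs(c,alpha=1.6,beta=15)
        for k in range(0,240,60): c[::4,k]=(0,255,0); c[k,::4]=(0,255,0)
        t.append(c)
    t.append(np.zeros_like(t[0])); return np.vstack([np.hstack(t[:3]),np.hstack(t[3:6])])
cv2.imwrite("pics/cs.png",m("pics/scene0.png",[(429,225),(282,210),(338,318),(292,374),(365,262)]))
cv2.imwrite("pics/ct.png",m("pics/top0.png",[(432,285),(336,198),(287,277),(211,291),(365,260)]))
E
```

```text
(no output)
```

View pics/cs.png

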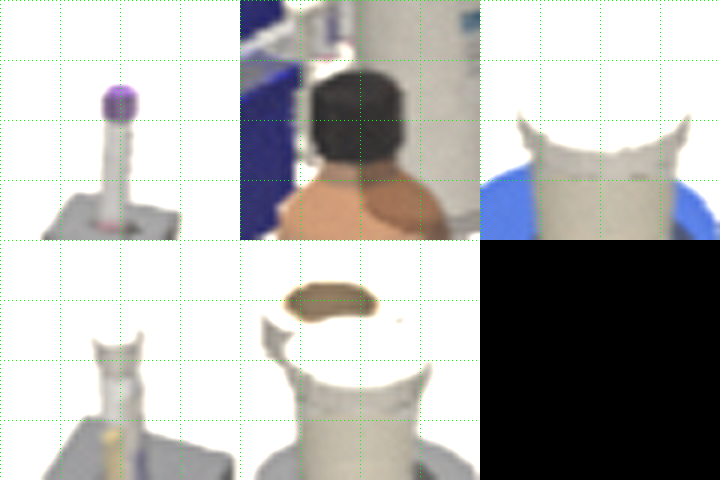

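View pics/ct.png

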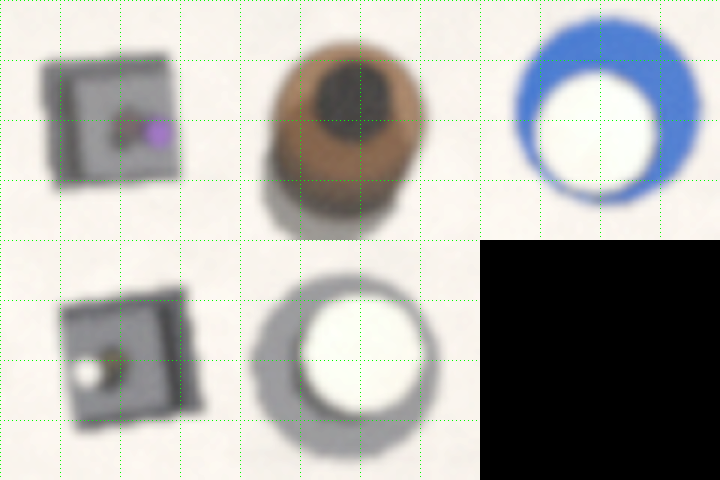

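The enlarged top view puts the cap and lid centres at purple (438.5,287.2), bottle (334.8,194.8), blue-mat cup (286.3,279), white tube (205.5,293.2) and grey-mat cup (365.3,258.8). In the scene view the purple top is at (429,219.7) and the bottle top at (281.8,203).

```bash
cat >h.py <<'E'
from workcell import manip
import numpy as np
from scipy.spatial.transform import Rotation as R
def cam(n):
    p=manip.camera_params(n); return 240/np.tan(np.radians(p['fov_y']/2)),p['cx'],p['cy'],p['camera_from_world']
def back(n,u,v,z):
    f,cx,cy,T=cam(n); d=T[:3,:3].T@[(u-cx)/f,-(v-cy)/f,-1]; c=-T[:3,:3].T@T[:3,3]
    return c+d*(z-c[2])/d[2]
def proj(n,X):
    f,cx,cy,T=cam(n); q=T[:3,:3]@X+T[:3,3]; return np.array([cx+f*q[0]/-q[2],cy+f*q[1]/q[2]])
E
python3 - <<'E'
from h import *
np.set_printoptions(precision=4,suppress=True)
for k,u,v,z in [("purple",438.5,287.2,.1),("bottle",334.8,194.8,.196),("blue",286.3,279,.06),("white",205.5,293.2,.094),("grey",365.3,258.8,.06)]:
    X=back("top",u,v,z); print(k,X,proj("scene",X))
o=manip.get_obs(); print(R.from_quat(o['ee_rot']).as_matrix(),proj("top",o['position']),proj("scene",o['position']))
E
```

```text
purple [ 0.4246 -0.3042  0.1   ] [429.4366 219.9057]
bottle [ 0.6619 -0.0283  0.196 ] [281.5963 204.6237]
blue [0.4489 0.1031 0.06  ] [338.8796 314.4849]
white [0.4147 0.3171 0.094 ] [292.5507 369.1251]
grey [ 0.502  -0.1144  0.06  ] [364.8288 260.306 ]
[[ 0.9448  0.3277 -0.0004]
 [ 0.3277 -0.9448  0.0011]
 [-0.     -0.0012 -1.    ]] [573.882  381.9775] [557.9252 147.9393]
```

The two cameras agree to within 1.5 px, so I have the positions. I'll shut the gripper and move towards the purple tube.

```bash
python3 -m inch '[[[0.05,-0.03,0],[0,0,0]],[[0.15,-0.1,0],[0,0,0]],[[0.25,-0.17,0],[0,0,0]],[[0.37,-0.25,0],[0,0,0]],[[0.5,-0.33,0],[0,0,0]],[[0.62,-0.41,0],[0,0,0]],[[0.74,-0.49,0],[0,0,0]],[[0.85,-0.56,0],[0,0,0]],[[0.92,-0.6,0],[0,0,0]],[[0.95,-0.62,0],[0,0,0]]]' 0
python3 -m inch '[[[0.1,-0.06,0],[0,0,0]],[[0.2,-0.13,0],[0,0,0]],[[0.3,-0.2,0],[0,0,0]],[[0.4,-0.26,0],[0,0,0]],[[0.5,-0.33,0],[0,0,0]],[[0.6,-0.4,0],[0,0,0]],[[0.7,-0.46,0],[0,0,0]],[[0.8,-0.53,0],[0,0,0]],[[0.9,-0.6,0],[0,0,0]],[[0.95,-0.62,0],[0,0,0]]]'
python3 -m inch '[[[0.1,-0.06,0],[0,0,0]],[[0.2,-0.13,0],[0,0,0]],[[0.3,-0.2,0],[0,0,0]],[[0.4,-0.26,0],[0,0,0]],[[0.5,-0.33,0],[0,0,0]],[[0.6,-0.4,0],[0,0,0]],[[0.7,-0.46,0],[0,0,0]],[[0.8,-0.53,0],[0,0,0]],[[0.9,-0.6,0],[0,0,0]],[[0.95,-0.62,0],[0,0,0]]]'
python3 -c "
from h import *
o=manip.get_obs();M=R.from_quat(o['ee_rot'])
print(o['position'],o['grip_width'],M.inv().apply(np.array([.4246,-.3042,.145])-o['position'])/.08, proj('top',o['position']))"
```

```text
clock: 1.1
position: [0.261, -0.5182, 0.2314]
ee_rot: [0.986, 0.166, 0.0, 0.0]
ft_force: [0.5, 0.4, 0.7]
grip_width: -0.0
grasp_force: 0.0
clock: 2.1
position: [0.3168, -0.446, 0.2314]
ee_rot: [0.986, 0.167, 0.0, 0.0]
ft_force: [0.4, -0.3, 0.3]
grip_width: -0.003
grasp_force: 0.0
clock: 3.1
position: [0.3723, -0.3742, 0.2314]
ee_rot: [0.986, 0.167, 0.0, -0.0]
ft_force: [0.1, 0.4, -0.2]
grip_width: -0.001
grasp_force: 0.0
[ 0.37227014 -0.37417052  0.23139249] -0.0013035493488633282 [ 0.90503079 -0.611018    1.08010689] [481.40861683 312.07902785]
```

Next I finish the move, come down to z of about 0.152 and dwell for two calls.

```bash
python3 -m inch '[[[0.1,-0.07,0],[0,0,0]],[[0.22,-0.15,0],[0,0,0]],[[0.36,-0.24,0.1],[0,0,0]],[[0.5,-0.34,0.2],[0,0,0]],[[0.64,-0.43,0.35],[0,0,0]],[[0.77,-0.52,0.5],[0,0,0]],[[0.86,-0.58,0.65],[0,0,0]],[[0.9,-0.61,0.8],[0,0,0]],[[0.9,-0.61,0.93],[0,0,0]],[[0.9,-0.61,1.0],[0,0,0]]]'
python3 -c "
from workcell import manip
import cv2
for n,u,v in (('scene',429,220),('top',438,280)):
    im=manip.camera(n)[v-75:v+75,u-100:u+100,::-1]; cv2.imwrite('pics/p_'+n+'.png',cv2.resize(im,None,fx=3,fy=3))"

```

```text
clock: 4.1
position: [0.4228, -0.3057, 0.1499]
ee_rot: [0.986, 0.166, -0.001, -0.0]
ft_force: [-0.7, 0.3, -0.4]
grip_width: -0.002
grasp_force: 0.0
```

View pics/p_scene.png

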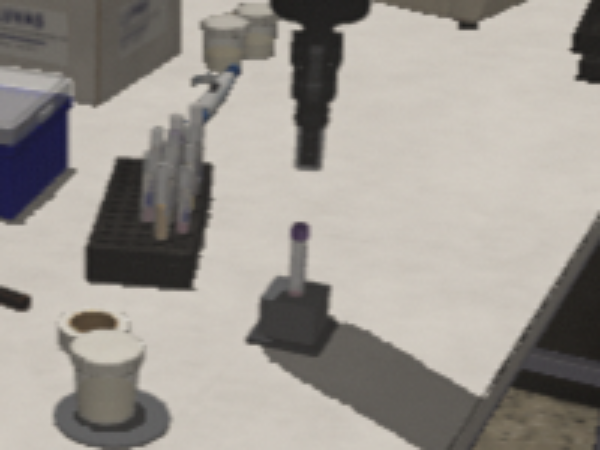

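The shut fingertips, at about (308,168) in the crop, are straight above the purple cap at (300,228) with a clear gap. I'll dwell for two seconds, then rise and go to the bottle.

```bash
Z='none'
python3 -m inch '[[[0.9,0,0],[0,0,0]]]' >/dev/null 2>&1 || true
python3 -c "
from workcell import manip
o=manip.get_obs();print(o['clock'],o['position'])"
```

```text
4.2 [ 0.42276152 -0.30585841  0.15040477]
```

That was a stray malformed call. It was refused whole and nothing moved. Now the actual dwell and the move.

```bash
python3 -m inch '[[[0,0,0],[0,0,0]],[[0,0,0],[0,0,0]],[[0,0,0],[0,0,0]],[[0,0,0],[0,0,0]],[[0,0,0],[0,0,0]],[[0,0,0],[0,0,0]],[[0,0,0],[0,0,0]],[[0,0,0],[0,0,0]],[[0,0,0],[0,0,0]],[[0,0,0],[0,0,0]]]' | head -2
python3 -m inch '[[[0,0,0],[0,0,0]],[[0,0,0],[0,0,0]],[[0,0,0],[0,0,0]],[[0,0,0],[0,0,0]],[[0,0,0],[0,0,0]],[[0,0,0],[0,0,0]],[[0,0,0],[0,0,0]],[[0,0,0],[0,0,0]],[[0,0,0],[0,0,0]],[[0,0,0],[0,0,0]]]' | head -2
python3 -m inch '[[[0,0,-0.1],[0,0,0]],[[0,0,-0.2],[0,0,0]],[[0,0,-0.35],[0,0,0]],[[0,0,-0.5],[0,0,0]],[[0,0,-0.65],[0,0,0]],[[0,0,-0.8],[0,0,0]],[[0.05,-0.03,-0.9],[0,0,0]],[[0.15,-0.09,-0.95],[0,0,0]],[[0.25,-0.15,-1],[0,0,0]],[[0.35,-0.2,-1],[0,0,0]]]' | head -2
python3 -m inch '[[[0.1,-0.06,-0.05],[0,0,0]],[[0.2,-0.12,-0.1],[0,0,0]],[[0.3,-0.17,-0.2],[0,0,0]],[[0.4,-0.23,-0.3],[0,0,0]],[[0.5,-0.29,-0.35],[0,0,0]],[[0.6,-0.35,-0.4],[0,0,0]],[[0.7,-0.41,-0.4],[0,0,0]],[[0.8,-0.46,-0.4],[0,0,0]],[[0.9,-0.52,-0.4],[0,0,0]],[[1,-0.58,-0.4],[0,0,0]]]' | head -2
python3 -m inch '[[[0.1,-0.06,0],[0,0,0]],[[0.2,-0.12,0],[0,0,0]],[[0.3,-0.17,0],[0,0,0]],[[0.4,-0.23,0],[0,0,0]],[[0.5,-0.29,0],[0,0,0]],[[0.6,-0.35,0],[0,0,0]],[[0.7,-0.41,0],[0,0,0]],[[0.8,-0.46,0],[0,0,0]],[[0.9,-0.52,0],[0,0,0]],[[1,-0.58,0],[0,0,0]]]' | head -2
python3 -c "
from h import *
o=manip.get_obs();M=R.from_quat(o['ee_rot'])
print(o['position'],M.inv().apply(np.array([.6619,-.0283,.245])-o['position'])/.08)"
```

```text
clock: 5.2
position: [0.4235, -0.3055, 0.1513]
clock: 6.2
position: [0.4235, -0.3055, 0.1513]
clock: 7.2
position: [0.4456, -0.2801, 0.2316]
clock: 8.2
position: [0.5054, -0.2106, 0.263]
clock: 9.2
position: [0.566, -0.1406, 0.2633]
[ 0.56595951 -0.14061221  0.26328399] [ 1.59285982 -0.93380137  0.22848481]
```

```bash
python3 -m inch '[[[0.1,-0.06,0],[0,0,0]],[[0.2,-0.12,0],[0,0,0]],[[0.3,-0.17,0],[0,0,0]],[[0.4,-0.23,0],[0,0,0]],[[0.5,-0.29,0],[0,0,0]],[[0.6,-0.35,0],[0,0,0]],[[0.7,-0.41,0],[0,0,0]],[[0.8,-0.46,0],[0,0,0]],[[0.9,-0.52,0],[0,0,0]],[[1,-0.58,0],[0,0,0]]]' | head -2
python3 -m inch '[[[0.1,-0.06,0],[0,0,0]],[[0.2,-0.12,0],[0,0,0]],[[0.3,-0.17,0],[0,0,0]],[[0.4,-0.23,0],[0,0,0]],[[0.5,-0.29,0.05],[0,0,0]],[[0.56,-0.33,0.1],[0,0,0]],[[0.58,-0.34,0.14],[0,0,0]],[[0.58,-0.34,0.17],[0,0,0]],[[0.58,-0.34,0.2],[0,0,0]],[[0.58,-0.34,0.2],[0,0,0]]]'
python3 -c "
from workcell import manip
import cv2
im=manip.camera('scene')[130:280,182:382,::-1]; cv2.imwrite('pics/b_scene.png',cv2.resize(im,None,fx=3,fy=3))"

```

```text
clock: 10.2
position: [0.6263, -0.0706, 0.2633]
clock: 11.2
position: [0.6605, -0.0308, 0.247]
ee_rot: [0.986, 0.166, -0.0, 0.0]
ft_force: [-0.5, -0.4, 0.6]
grip_width: -0.001
grasp_force: 0.0
```

View pics/b_scene.png

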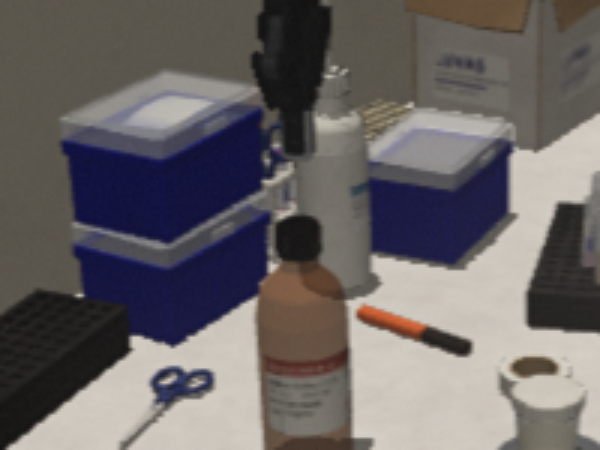

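The fingertips at (299,150) are straight above the bottle cap at (298,225), with about 5 cm between them. I'll dwell here, then move to the cup on the blue mat.

```bash
python3 -m inch '[[[0,0,0],[0,0,0]],[[0,0,0],[0,0,0]],[[0,0,0],[0,0,0]],[[0,0,0],[0,0,0]],[[0,0,0],[0,0,0]],[[0,0,0],[0,0,0]],[[0,0,0],[0,0,0]],[[0,0,0],[0,0,0]],[[0,0,0],[0,0,0]],[[0,0,0],[0,0,0]]]' | head -2
python3 -m inch '[[[0,0,0],[0,0,0]],[[0,0,0],[0,0,0]],[[0,0,0],[0,0,0]],[[0,0,0],[0,0,0]],[[0,0,0],[0,0,0]],[[0,0,0],[0,0,0]],[[0,0,0],[0,0,0]],[[0,0,0],[0,0,0]],[[0,0,0],[0,0,0]],[[0,0,0],[0,0,0]]]' | head -2
python3 -m inch '[[[-0.03,-0.04,-0.05],[0,0,0]],[[-0.08,-0.1,-0.05],[0,0,0]],[[-0.15,-0.19,-0.05],[0,0,0]],[[-0.22,-0.28,-0.05],[0,0,0]],[[-0.3,-0.38,-0.05],[0,0,0]],[[-0.38,-0.48,-0.05],[0,0,0]],[[-0.45,-0.57,-0.05],[0,0,0]],[[-0.52,-0.66,-0.05],[0,0,0]],[[-0.59,-0.74,-0.05],[0,0,0]],[[-0.65,-0.82,-0.05],[0,0,0]]]' | head -2
python3 -m inch '[[[-0.07,-0.08,0],[0,0,0]],[[-0.13,-0.16,0],[0,0,0]],[[-0.2,-0.25,0.05],[0,0,0]],[[-0.26,-0.33,0.1],[0,0,0]],[[-0.33,-0.41,0.2],[0,0,0]],[[-0.39,-0.49,0.3],[0,0,0]],[[-0.46,-0.57,0.4],[0,0,0]],[[-0.52,-0.66,0.5],[0,0,0]],[[-0.59,-0.74,0.6],[0,0,0]],[[-0.65,-0.82,0.7],[0,0,0]]]' | head -2
python3 -c "
from h import *
o=manip.get_obs();M=R.from_quat(o['ee_rot'])
print(o['position'],M.inv().apply(np.array([.4489,.1031,.107])-o['position'])/.08)"
```

```text
clock: 12.25
position: [0.6608, -0.0302, 0.2473]
clock: 13.25
position: [0.6608, -0.0302, 0.2473]
clock: 14.25
position: [0.5895, 0.015, 0.2513]
clock: 15.25
position: [0.5189, 0.0601, 0.1946]
[0.5188704  0.06006265 0.19458166] [-0.64996037 -0.79496205  1.09475836]
```

```bash
python3 -m inch '[[[-0.07,-0.08,0.1],[0,0,0]],[[-0.14,-0.17,0.2],[0,0,0]],[[-0.22,-0.27,0.3],[0,0,0]],[[-0.3,-0.37,0.4],[0,0,0]],[[-0.39,-0.48,0.5],[0,0,0]],[[-0.48,-0.59,0.6],[0,0,0]],[[-0.56,-0.69,0.75],[0,0,0]],[[-0.62,-0.77,0.87],[0,0,0]],[[-0.65,-0.8,0.95],[0,0,0]],[[-0.65,-0.8,1],[0,0,0]]]'
python3 -c "
from workcell import manip
import cv2
im=manip.camera('scene')[230:380,238:438,::-1]; cv2.imwrite('pics/c_scene.png',cv2.resize(im,None,fx=3,fy=3))"

```

```text
clock: 16.25
position: [0.449, 0.1032, 0.1148]
ee_rot: [0.986, 0.166, -0.0, 0.0]
ft_force: [0.7, 0.0, 0.8]
grip_width: -0.003
grasp_force: 0.0
```

View pics/c_scene.png

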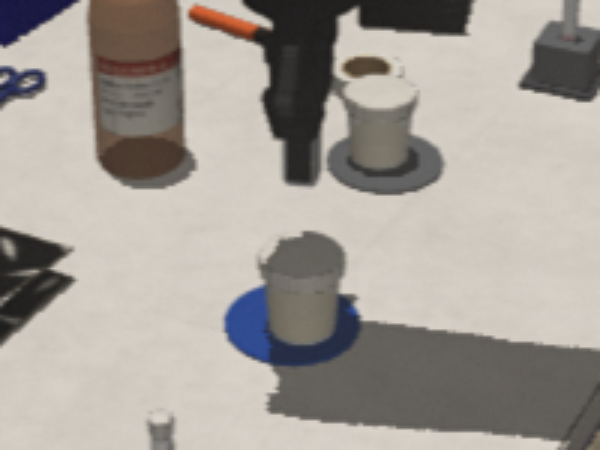

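The fingertips at (302,183) are straight above the lid of the blue-mat cup at (302,255), about 5 cm up. I'll dwell and hand in.

```bash
python3 -m inch '[[[0,0,0],[0,0,0]],[[0,0,0],[0,0,0]],[[0,0,0],[0,0,0]],[[0,0,0],[0,0,0]],[[0,0,0],[0,0,0]],[[0,0,0],[0,0,0]],[[0,0,0],[0,0,0]],[[0,0,0],[0,0,0]],[[0,0,0],[0,0,0]],[[0,0,0],[0,0,0]]]' | head -2
python3 -m inch '[[[0,0,0],[0,0,0]],[[0,0,0],[0,0,0]],[[0,0,0],[0,0,0]],[[0,0,0],[0,0,0]],[[0,0,0],[0,0,0]],[[0,0,0],[0,0,0]],[[0,0,0],[0,0,0]],[[0,0,0],[0,0,0]],[[0,0,0],[0,0,0]],[[0,0,0],[0,0,0]]]' | head -2
python3 -c "
from workcell import manip
print(manip.hand_in())"
```

```text
clock: 17.3
position: [0.4494, 0.1031, 0.1153]
clock: 18.3
position: [0.4494, 0.1032, 0.1153]
the job is handed in; nothing more can be done
None
```

The arm pointed at the purple-capped tube, the amber bottle and the blue-mat cup in turn, about 2 s each and about 5 cm above the top, with no contact seen; I handed the job in at about 18 s while still over the cup, and the hand-in returned no verdict.

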